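Bring the cart wheel's valve to the top

ROBOT

A 6-joint arm with a two-finger parallel gripper is mounted at the origin on the work surface. World frame = base frame: x ahead of the robot, y to its left, z up, the work surface at z = 0. Lengths are in mm, angles in degrees, forces in N, time in s.
With the tool pointing down it reaches from about 350 to 850 mm from the base axis. Payload 8.1 kg.
Tool frame: the origin (TCP) lies midway between the tips of the shut fingers; the grasp point (between the pads) lies 19 mm behind it; z points along the fingers, y is the line along which they close (so a half turn about z gives the same grasp; the last joint's range is limited). The gripper opens to 85 mm and grips with 20 to 120 N. Pads are 22 mm wide; open, the fingers measure 114 mm over their backs; the gripper's body (76 mm by 85 mm) begins 54 mm behind the grasp point. The pads swing forward as they close: fully open they stand 13 mm farther back than shut.
Start: joints at [60.596, 7.471, 85.268, -0, 87.261, -4.893], TCP at [248.902, 545.942, 231.292] pointing down, gripper open.
Joint ranges: [-169.43, 169.43], [-51.17, 129.36], [1.28, 143.12], [-76.62, 256.62], [0, 156.53], [-152.29, 152.29]. Speed limits (degrees/s): [136.94, 136.94, 159.86, 180, 180, 180].

INTERFACE

Orientations are given as [roll, pitch, yaw] about the fixed x, y, z axes, in that order (R = Rz(yaw) Ry(pitch) Rx(roll)).
In Python, from bench import sense, snapshot, camera_params, hand_in, masks_of, pinpoint gives the robot as it stands.
- The arm moves only by the tool step_arm, never from a script. Its argument "targets" is a list of rows, each an object with "angular": the turn, a rotation vector about the tool's x, y, z scaled (see below), a list of three; "dp": the shift along the tool's x, y, z scaled (see below), a list of three; "fingers": the closure, from 0 (fully open) to 1 (shut). A call has exactly 8 rows; each row is the pose to reach, as a shift and turn from the pose commanded when the call began, along the tool's axes at that moment, turning the shorter way round; what a row does not reach only later rows make up. The controller multiplies each number of a shift by 0.2 m and each number of a turn by 180 degrees. A row lasts 1/8 s, in which the tool goes at most 62.5 mm and 10.7 degrees, less where a joint would pass 70% of its speed; a pose out of reach is approached as far as the arm can. A call with a number of a shift or a turn outside -1 to 1 is refused whole. A call with a gripper value outside its range is refused whole. The fingers move at their own pace and stop on an object; "newtons" is the grip in N (left out, the last holds). Time passes only in rows, so rows that repeat a pose let the fingers close, or fill a call up. It gives the time, the measured TCP pose, the force, the opening and the grip force at its end, in the units of the state.
- sense(): the state, without advancing time (a new reading comes with each control period).
- snapshot(name): name is "scene" or "side" or "wrist"; returns the picture (480x640x3 uint8, blue, green, red); there is no depth.
- camera_params(name): a dict with "vfov" (degrees; the focal length in pixels is half the picture's height over the tangent of half this angle, whatever the lens; pixels are square), "cx", "cy" (the principal point, pixels), "R" (3x3) and "t" (3): a world point X has camera coordinates R X + t. Camera axes: x right, y down, z forward; pixel columns grow to the right and rows downward; lengths in mm; the calibration is good to about 2 mm. A picture is of the moment at which its call begins: read the wrist's pose just before it. camera_params takes no time and is no camera call; for the wrist camera it gives the pose at the moment of the call.
- hand_in(): hands the job in; it is judged then, once.
Trained networks look in the newest picture that a camera, given by its name, has taken for a name from the list of things; names that differ only in an ending like _2 or _b are one class to them, and where a whole thing is asked for, a point or a joint stands for the part that bears it (a point fixed in the world has none). Each returns a list of dicts, best first, with "conf" (0 to 1); they miss things now and then, are a little off and sometimes report something else, mostly with a low value. They report only what shows in the picture. A call takes as long as a camera call.
- masks_of(camera, label): "pixels" (480x640 bool, what is visible of it) and "at" ([column, row] in pixels, amid what is visible of it).
- pinpoint(camera, label): "at" ([column, row] in pixels: a listed point, or the origin of a listed thing).
The state is a dict: "time": time; "joint_pos": joint angles; "qd": joint speeds; "joint_efforts": joint torques, N m; "tool_pos": TCP position; "tcp_rot": TCP orientation; "ft_force": force on the tool from outside, world axes, zero at the start; "wrist_torque": the same for the moment, N m; "finger_gap": finger opening in mm; "grip_force": force on a finger pad.
Only numpy, scipy, OpenCV 4.12 (cv2) and the standard library are available. Lean on these libraries where they do the work, as an engineer would, in place of code of your own. Each camera call takes 0.05 s, during which the arm holds its last target. There are 200 camera calls.

TASK

The small cart wheel in the repair stand has to be pumped up: turn it, by pushing its spokes, until the valve stem stands at the very top of the wheel, at twelve o'clock straight above the axle, then leave it there and take your hand away. Keep off the tyre, which has just been glued, and off the valve stem. Leave the can, tape measure, hammer and pipe flange where they are.

Things in the scene. Friction and masses are not known exactly. Their poses are not given: they have to be found in the camera images.
- hub (a point): Hub centre, on the axle in the spokes' mid plane, 160 mm above the table; does not turn. The wheel faces the robot, leaning back 40 degrees from upright (top farther from the robot). x: along the axle, away from the robot and 40 degrees downward; y: horizontal, to the left seen from the robot; z: uphill in the wheel's plane, towards twelve o'clock.
- stand: Grey repair stand, fixed to the table. Origin on the table below the hub; x is horizontal, the heading of the axle away from the robot. Base plate 180 x 380 x 12 mm; one post behind the wheel, one 20 mm post 194 mm tall at either side of it (y = +-177 mm). A flat crossbar, 20 mm high and 6 mm thick, runs in front of the wheel from post to post through the axle, at nine to three o'clock, 33 to 39 mm before the spokes' mid plane; the axle nut ends 47 mm before it.
- wheel (a joint): Wheel angle, rad: 0 (and every full turn, 6.283) with the valve stem at twelve o'clock; grows clockwise as seen from the robot. It starts between 2.3 and 4.0 (valve in the lower part). No stops either way. The hub is stiff: about 0.2 N m to turn it (3 N on a spoke 70 mm out); it does not coast and stays where it is left.
- spokes: Five white spokes, turning with the wheel. Origin at the hub centre, x along the axle away from the robot, z towards the valve stem. Bars 14 x 14 mm from the hub (radius 22, 54 mm long) to the rim (inner radius 110, 26 mm wide), at 36, 108, 180, 252 and 324 degrees from the valve stem. The gaps between them are open right through.
- tyre: The black tyre, 310 mm outer diameter, 36 mm thick round section (inner radius 119 mm), just glued on, not to be touched. Origin at the hub centre, axes as the spokes'.
- valve: The black valve stem with a brass end, 12 mm in diameter, 26 mm long, half-way between two spokes, pointing from the rim at the hub. Origin at its free inner end, 85 mm from the hub centre; z points outward along it to the rim.
- can: Drinks can, 66 mm in diameter, 118 mm tall, standing beside the stand. Origin at the centre of its underside. Not to be moved.
- tape: Tape measure, yellow case 66 x 34 x 60 mm tall. Origin at the centre of its underside. Not to be moved.
- hammer: Claw hammer lying on the table before the stand. Origin on its underside, x along the handle towards the head. Not to be moved.
- flange: White plastic pipe flange, 70 mm in diameter, 30 mm tall. Origin at the centre of its underside. Not to be moved.

How it is judged (in metres and radians):
On the way:
1. the fingers push a spoke of the wheel (contact force between the fingers and spokes above 0.5 N), for 0.02 s.
At the end, for the whole second after the job is handed in: The valve stem is at twelve o'clock within 0.12 rad (7 degrees), the wheel is at rest, and the can, tape measure, hammer and flange are within 15 mm of where they were ((value of joint wheel between -0.12 and 0.12 rad or value of joint wheel between 6.16319 and 6.40319 rad or value of joint wheel between -6.40319 and -6.16319 rad) and velocity of joint wheel between -0.05 and 0.05 rad/s and distance of each of can, tape, hammer, flange from where it was at the start of the episode below 0.015 m); the robot touches nothing.
It fails at once if the robot presses on the freshly glued tyre (over 2 N) (contact force between any of the fingers, the arm and tyre above 2 N).
It fails at once if the robot pushes the valve stem (over 2 N) (contact force between any of the fingers, the arm and valve above 2 N).
It fails at once if the can, tape measure, hammer or flange is moved or lifted (over 15 mm) (distance of any of can, tape, hammer, flange from where it was at the start of the episode above 0.015 m).
It also fails if it takes over 54 s, if anything falls off the work surface, if the arm or the gripper's body presses on something with over 40 N, if the wrist force passes 120 N, or if a joint passes its speed limit or range.

## Working session

There is one attempt and no reset: what is moved stays moved. The work goes in short steps, Python scripts to look and compute and a tool call to move; the robot and the scene stay as the last step left them, time stands still between calls to the robot, and variables do not carry over. Pictures are saved under pics/ and viewed, at most 10 in all, crops included, and the job is handed in when it is done.

Besides the shell and the picture viewer there is one more tool, called after ">>>" by a JSON object that holds its "op" and its "data". step_arm: Moves the arm, as the interface text tells. Its arguments: {"type":"object","properties":{"targets":{"type":"array","items":{"type":"object","properties":{"angular":{"type":"array","items":{"type":"number","minimum":-1,"maximum":1}},"dp":{"type":"array","items":{"type":"number","minimum":-1,"maximum":1}},"fingers":{"type":"number"}}}},"newtons":{"type":"number"}},"required":["targets"]}

```bash
mkdir -p pics; ls; python3 - <<'E'
from bench import *
import cv2,numpy as np
s=sense();print(s)
for c in("scene","side"):
    im=snapshot(c);cv2.imwrite(f"pics/{c}0.png",im)
    p=camera_params(c);print(c,p)
    for l in("hub","valve","stand","spokes","can","tape","hammer","flange"):
        print(l,[(np.round(d["at"],1).tolist(),round(d["conf"],2)) for d in pinpoint(c,l)[:2]])
print(sense()["time"])
E
```

```text
pics
{'time': 0.0, 'joint_pos': array([ 6.05973282e+01,  7.51585533e+00,  8.53305869e+01,  1.53801470e-03,
        8.72605221e+01, -4.89193684e+00]), 'qd': array([-0.04745707, -0.10070883,  0.03745186,  0.09148615, -0.04370438,
        0.02582946]), 'joint_efforts': array([ 1.22539899e-03, -5.69390881e+01, -5.00566542e+01, -9.65839104e-05,
        1.42622300e-02,  2.57358482e-05]), 'tool_pos': array([248.60580805, 545.46485295, 230.22410172]), 'tcp_rot': array([-1.79893556e+02, -1.06520865e-02,  1.55489180e+02]), 'ft_force': array([ 0.4834593 , -0.19833302,  0.07640869]), 'wrist_torque': array([-0.01739981,  0.06883316,  0.03185255]), 'grip_force': 0.0, 'finger_gap': 85.46050533833139}
scene {'vfov': 43.125060064248764, 'cx': 327.79708649598115, 'cy': 229.5803430169183, 'R': array([[ 0.0512602 ,  0.998606  ,  0.01258731],
       [ 0.84452996, -0.03661698, -0.53425494],
       [-0.53304928,  0.03801638, -0.84522969]]), 't': array([ -66.74995979, -366.1451128 , 1842.98322656])}
hub [([277.9, 250.4], 0.61)]
valve [([263.6, 246.0], 0.57), ([193.8, 255.3], 0.25)]
stand [([272.9, 281.5], 0.65), ([194.7, 256.6], 0.49)]
spokes [([275.4, 251.2], 0.61)]
can [([375.8, 264.4], 0.82)]
tape [([191.4, 257.0], 0.9)]
hammer [([292.2, 227.4], 0.73)]
flange [([172.5, 318.4], 0.77), ([276.0, 286.1], 0.48)]
side {'vfov': 56.40287646017172, 'cx': 322.4006332556204, 'cy': 239.47061773393435, 'R': array([[ 0.99478462, -0.10189501,  0.00457951],
       [-0.06404244, -0.65892031, -0.74948154],
       [ 0.07938596,  0.74527943, -0.6620094 ]]), 't': array([-541.53790598,  184.06275646, 1075.36730861])}
hub [([350.4, 275.9], 0.73)]
valve [([331.4, 310.6], 0.44)]
stand [([344.1, 327.7], 0.57)]
spokes [([350.0, 280.0], 0.88)]
can [([320.4, 255.7], 0.82), ([316.7, 416.8], 0.58)]
tape [([314.4, 417.7], 0.62), ([329.7, 312.3], 0.46)]
hammer [([280.9, 317.7], 0.69)]
flange [([411.0, 433.4], 0.73)]
0.9
```

```bash
cat > h.py <<'E'
import numpy as np
from bench import *
def K(p): 
    f=240/np.tan(np.radians(p["vfov"]/2)); return f
def proj(p,X):
    c=np.asarray(X)@p["R"].T+p["t"]; f=K(p); return np.stack([f*c[...,0]/c[...,2]+p["cx"],f*c[...,1]/c[...,2]+p["cy"]],-1)
def ray(p,uv):
    f=K(p); d=p["R"].T@np.array([(uv[0]-p["cx"])/f,(uv[1]-p["cy"])/f,1.]); return -p["R"].T@p["t"],d/np.linalg.norm(d)
def tri(rs):
    A=sum(np.eye(3)-np.outer(d,d) for o,d in rs); b=sum((np.eye(3)-np.outer(d,d))@o for o,d in rs); return np.linalg.solve(A,b)
def onz(p,uv,z):
    o,d=ray(p,uv); return o+d*(z-o[2])/d[2]
E
python3 - <<'E'
from h import *
import cv2
a,b=camera_params("scene"),camera_params("side")
pts=dict(hub=((277.9,250.4),(350.4,275.9),160),stand=((272.9,281.5),(344.1,327.7),0),valve=((263.6,246),(331.4,310.6),100),can=((375.8,264.4),(320.4,255.7),0),tape=((191.4,257),(314.4,417.7),0),hammer=((292.2,227.4),(280.9,317.7),0),flange=((172.5,318.4),(411,433.4),0))
for k,(u,v,z) in pts.items(): print(k,tri([ray(a,u),ray(b,v)]).round(),onz(a,u,z).round(),onz(b,v,z).round())
s=cv2.imread("pics/scene0.png");d=cv2.imread("pics/side0.png")
cv2.imwrite("pics/m.png",np.vstack([cv2.resize(s[170:345,130:430],(514,300)),cv2.resize(d[200:440,200:500],(375,300)).__class__ is None or np.pad(cv2.resize(d[190:440,180:520],(408,300)),((0,0),(0,106),(0,0)))]))
E
```

```text
hub [593. -81. 165.] [588. -80. 160.] [596. -79. 160.]
stand [ 586. -100.    8.] [ 584. -101.    0.] [586. -93.   0.]
valve [ 547. -120.  105.] [ 539. -117.  100.] [ 551. -120.  100.]
can [552. 159.   2.] [546. 162.   0.] [555. 157.   0.]
tape [ 500. -308.   -0.] [ 504. -310.    0.] [ 497. -305.    0.]
hammer [436. -52.  10.] [425. -50.   0.] [439. -48.  -0.]
flange [ 677. -349.   -3.] [ 673. -344.    0.] [ 680. -355.    0.]
```

View pics/side0.png

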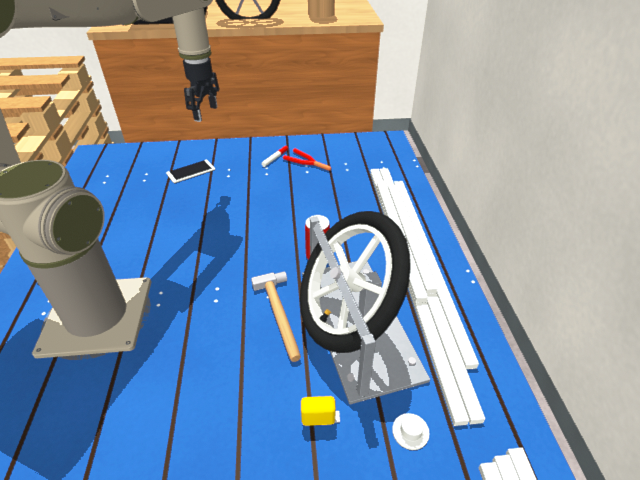

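View pics/scene0.png

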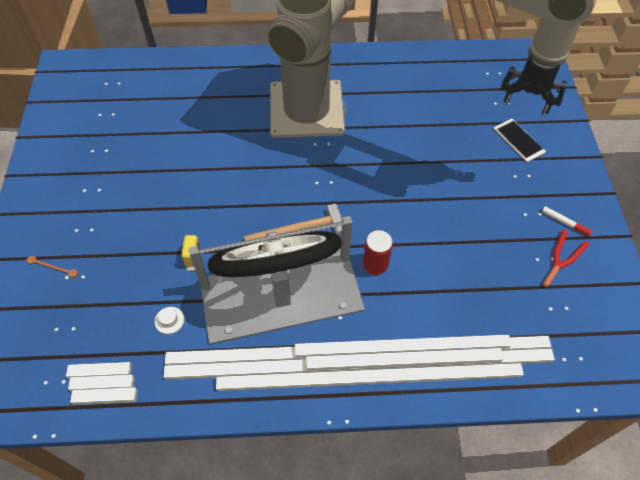

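The side view shows the wheel with its valve low at about (326,316) and the crossbar from post top (316,222) to (368,342). The scene view shows the post tops at about (196,250) and (347,222). Next I'll fit the stand's heading and hub.

```bash
cat >> h.py <<'E'
from scipy.spatial.transform import Rotation as Ro
def hubR(psi): # columns: axle x, left y, uphill z
    h=np.array([np.cos(psi),np.sin(psi),0]);y=np.array([-h[1],h[0],0]);c,s=np.cos(np.radians(40)),np.sin(np.radians(40))
    x=c*h-s*np.array([0,0,1]);return np.stack([x,y,np.cross(x,y)],1)
def onwheel(h,psi,th,r,dx=0): # th clockwise from robot (12 o'clock=0)
    return h+hubR(psi)@np.array([dx,-r*np.sin(th),r*np.cos(th)])
E
python3 - <<'E'
from h import *
import cv2
from scipy.optimize import least_squares
ps={c:camera_params(c) for c in("scene","side")}
obs={}
for c,st in (("scene",((347,221),(197,251))),("side",((316,222),(367,342)))):
    snapshot(c)
    m=masks_of(c,"tyre")
    print(c,[(d["conf"],d["pixels"].sum()) for d in m[:2]])
    obs[c]=m[0]["pixels"].astype(np.uint8)
    v=masks_of(c,"valve");print([(d["conf"],d["at"],d["pixels"].sum()) for d in v[:2]])
ang=np.linspace(0,2*np.pi,40,endpoint=False)
a2=np.linspace(0,2*np.pi,12,endpoint=False)
def sil(p,h,psi):
    m=np.zeros((480,640),np.uint8)
    P=[]
    R=hubR(psi)
    pts=np.array([[ [18*np.sin(b), -(137+18*np.cos(b))*np.sin(t),(137+18*np.cos(b))*np.cos(t)] for b in a2] for t in ang])
    return proj(p,pts.reshape(-1,3)@R.T+h)
def hull(pts): return cv2.convexHull(pts.astype(np.float32)).reshape(-1,2)
dirs=np.stack([np.cos(ang),np.sin(ang)],1)
O={c:(hull(np.argwhere(m)[:,::-1])@dirs.T).max(0) for c,m in obs.items()}
def res(q):
    h=np.array([q[0],q[1],160+0*q[2]])
    return np.concatenate([(sil(ps[c],h,q[2])@dirs.T).max(0)-O[c] for c in ps])
q=least_squares(res,[592,-80,0.],loss="soft_l1",x_scale=[1,1,.01]);print(q.x,np.degrees(q.x[2]),np.sqrt(np.mean(res(q.x)**2)))
h=np.array([q.x[0],q.x[1],160]);psi=q.x[2]
u=hubR(psi)
for c,st in (("scene",((347,221),(197,251))),("side",((316,222),(367,342)))):
    H=np.array([np.cos(psi),np.sin(psi),0]);b=h*[1,1,0]
    print(c,"posttops",[proj(ps[c],b+s*177*u[:,1]+[0,0,194]).round() for s in(1,-1)],st)
    print([ (t,proj(ps[c],onwheel(h,psi,t,98)).round().tolist()) for t in np.arange(2.2,4.1,.3)])
np.save("fit.npy",q.x)
print(sense()["time"])
E
```

```text
scene [(0.59, np.int64(2623))]
[]
side [(0.83, np.int64(4810))]
[(0.48, [325.7, 314.4], np.int64(61))]
[ 5.92532772e+02 -8.74392345e+01  1.86793542e-01] 10.702481595456488 0.5378434013732046
scene posttops [array([350., 229.]), array([194., 260.])] ((347, 221), (197, 251))
[(np.float64(2.2), [240.0, 255.0]), (np.float64(2.5), [248.0, 252.0]), (np.float64(2.8), [258.0, 249.0]), (np.float64(3.0999999999999996), [270.0, 246.0]), (np.float64(3.3999999999999995), [282.0, 244.0]), (np.float64(3.6999999999999993), [293.0, 243.0]), (np.float64(3.999999999999999), [303.0, 242.0])]
side posttops [array([325., 217.]), array([383., 335.])] ((316, 222), (367, 342))
[(np.float64(2.2), [344.0, 325.0]), (np.float64(2.5), [335.0, 323.0]), (np.float64(2.8), [327.0, 318.0]), (np.float64(3.0999999999999996), [322.0, 310.0]), (np.float64(3.3999999999999995), [319.0, 299.0]), (np.float64(3.6999999999999993), [319.0, 287.0]), (np.float64(3.999999999999999), [321.0, 275.0])]
1.2
```

The fit is good (0.5 px). The hub is at about (592.5, -87.4), the heading is 10.7°, and the valve is at about 2.9 rad. Next is planning the approach.

```bash
cat >> h.py <<'E'
import json,os
q=np.load("fit.npy");H=np.array([q[0],q[1],160.]);PSI=q[2];W=hubR(PSI)
# tool: z=axle, y horizontal; sign s: tool x = s*uphill
def toolR(s): return np.stack([s*W[:,2],s*-W[:,1]*-1 if False else np.cross(W[:,0],s*W[:,2]),W[:,0]],1)
def plan(p,R,waypts):
    """list of (pos,R) -> dp/angular rows rel. to (p,R)"""
    for P,RR in waypts:
        print("dp",(R.T@(P-p)/200).round(3).tolist(),"ang",((Ro.from_matrix(R.T@RR)).as_rotvec()/np.pi).round(4).tolist())
def cur(): 
    s=sense(); return s["tool_pos"],Ro.from_euler("xyz",s["tcp_rot"],degrees=True).as_matrix(),s
E
python3 - <<'E'
from h import *
p0=np.array([248.902,545.942,231.292]);R0=Ro.from_euler("xyz",[180,0,155.49],degrees=True).as_matrix()
c=camera_params("wrist");o=-c["R"].T@c["t"];print("cam in tool",R0.T@(o-p0),"axis",R0.T@c["R"][2], "up",-R0.T@c["R"][1])
for s in(1,-1):
    T=toolR(s);pre=H-150*W[:,0]+40*W[:,2]
    print(s,np.linalg.det(T),pre); plan(p0,R0,[(pre,T)])
E
```

```text
cam in tool [ 6.65845259e+01 -9.14700275e-02 -1.42570841e+02] axis [-2.68309178e-01 -2.30703601e-04  9.63332825e-01] up [9.63332850e-01 8.63158238e-06 2.68309187e-01]
1 0.9999999999999996 [ 504.88918151 -104.00359439  287.05991918]
dp [-2.513, -2.426, -0.279] ang [-0.3448, 0.1094, 0.7395]
-1 0.9999999999999996 [ 504.88918151 -104.00359439  287.05991918]
dp [-2.513, -2.426, -0.279] ang [-0.0853, -0.2688, -0.1829]
```

>>> {"op": "step_arm", "data": {"targets": [{"dp": [-0.42,-0.4,-0.15],"angular": [-0.06,0.02,0.12],"fingers": 1},{"dp": [-0.6,-0.6,-0.2],"angular": [-0.09,0.03,0.18],"fingers": 1},{"dp": [-0.84,-0.81,-0.3],"angular": [-0.115,0.036,0.246],"fingers": 1},{"dp": [-0.84,-0.81,-0.3],"angular": [-0.115,0.036,0.246],"fingers": 1},{"dp": [-0.84,-0.81,-0.3],"angular": [-0.115,0.036,0.246],"fingers": 1},{"dp": [-0.84,-0.81,-0.3],"angular": [-0.115,0.036,0.246],"fingers": 1},{"dp": [-0.84,-0.81,-0.3],"angular": [-0.115,0.036,0.246],"fingers": 1},{"dp": [-0.84,-0.81,-0.3],"angular": [-0.115,0.036,0.246],"fingers": 1}], "newtons": 20}}

```text
time: 2.2
tool_pos: [334.1, 329.5, 291.0]
tcp_rot: [163.5, -13.3, 112.8]
ft_force: [0.2, 0.9, 0.4]
finger_gap: 0.2
grip_force: 0.0
```

```bash
python3 - <<'E'
from h import *
p,R,s=cur();print(p,s["joint_pos"].round(1),s["time"],s["finger_gap"])
T=toolR(1);pre=H-150*W[:,0]+40*W[:,2]
plan(p,R,[(pre,T),((p+pre)/2+[-10,0,20],R@Ro.from_rotvec(Ro.from_matrix(R.T@T).as_rotvec()/2).as_matrix())])
E
```

```text
[334.11244344 329.54267006 290.98856399] [ 30.  -35.7 117.9  10.7  79.6   8.9] 2.2 0.22100120353509597
dp [-2.271, 0.096, -0.511] ang [-0.2303, 0.073, 0.4944]
dp [-1.094, 0.03, -0.358] ang [-0.1152, 0.0365, 0.2472]
```

>>> {"op": "step_arm", "data": {"targets": [{"dp": [-0.3,0.04,-0.05],"angular": [-0.04,0.012,0.08],"fingers": 1},{"dp": [-0.6,0.08,-0.15],"angular": [-0.08,0.025,0.17],"fingers": 1},{"dp": [-1.0,0.12,-0.2],"angular": [-0.115,0.0365,0.247],"fingers": 1},{"dp": [-1.0,0.12,-0.2],"angular": [-0.115,0.0365,0.247],"fingers": 1},{"dp": [-1.0,0.12,-0.2],"angular": [-0.115,0.0365,0.247],"fingers": 1},{"dp": [-1.0,0.12,-0.2],"angular": [-0.115,0.0365,0.247],"fingers": 1},{"dp": [-1.0,0.12,-0.2],"angular": [-0.115,0.0365,0.247],"fingers": 1},{"dp": [-1.0,0.12,-0.2],"angular": [-0.115,0.0365,0.247],"fingers": 1}]}}

```text
time: 3.2
tool_pos: [450.2, 145.5, 290.4]
tcp_rot: [161.7, -33.9, 69.0]
ft_force: [0.4, 0.4, 0.2]
finger_gap: 0.0
grip_force: 0.0
```

```bash
python3 - <<'E'
from h import *
p,R,s=cur();print(p,s["joint_pos"].round(1),s["time"],s["finger_gap"])
T=toolR(1);pre=H-120*W[:,0]+40*W[:,2]
plan(p,R,[(pre,T)])
E
```

```text
[450.1722862  145.47848599 290.39142934] [ -9.4 -51.1 131.9  28.3  73.5  15.4] 3.2 0.01822190082162332
dp [-0.898, 0.907, -0.191] ang [-0.1205, 0.0416, 0.2479]
```

```bash
python3 - <<'E'
from h import *
p,R,s=cur()
T=toolR(1)
plan(p,R,[(H-80*W[:,0]+60*W[:,2],T),(H-80*W[:,0]+60*W[:,2]+60*W[:,1],T)])
E
```

```text
dp [-0.832, 1.049, -0.031] ang [-0.1205, 0.0416, 0.2479]
dp [-0.62, 0.854, 0.054] ang [-0.1205, 0.0416, 0.2479]
```

>>> {"op": "step_arm", "data": {"targets": [{"dp": [-0.1,0.28,0.02],"angular": [-0.04,0.013,0.08],"fingers": 1},{"dp": [-0.3,0.5,0.01],"angular": [-0.08,0.027,0.16],"fingers": 1},{"dp": [-0.55,0.75,0.0],"angular": [-0.12,0.042,0.248],"fingers": 1},{"dp": [-0.78,1.0,-0.01],"angular": [-0.1205,0.0416,0.248],"fingers": 1},{"dp": [-0.78,1.0,-0.01],"angular": [-0.1205,0.0416,0.248],"fingers": 1},{"dp": [-0.78,1.0,-0.01],"angular": [-0.1205,0.0416,0.248],"fingers": 1},{"dp": [-0.78,1.0,-0.01],"angular": [-0.1205,0.0416,0.248],"fingers": 1},{"dp": [-0.78,1.0,-0.01],"angular": [-0.1205,0.0416,0.248],"fingers": 1}]}}

```text
time: 4.2
tool_pos: [567.1, -77.3, 257.8]
tcp_rot: [180.0, -50.1, 10.7]
ft_force: [-0.0, -0.6, -0.0]
finger_gap: -0.1
grip_force: 0.0
```

```bash
python3 - <<'E'
from h import *
import cv2
p,R,s=cur();print(p,s["joint_pos"].round(1),s["time"])
T=toolR(1);print("tcp in hub frame",(W.T@(p-H)).round(1))
plan(p,R,[(H-70*W[:,0]+66*W[:,2],T)])
im=snapshot("wrist");cv2.imwrite("pics/w1.png",im);c=camera_params("wrist")
for l in("valve","spokes","hub"): print(l,[(np.round(d["at"],1).tolist(),round(d["conf"],2)) for d in pinpoint("wrist",l)[:2]])
print("hub proj",proj(c,H),[proj(c,onwheel(H,PSI,np.radians(a),60)).round().tolist() for a in(58,-14,130,202,-86)])
E
```

```text
[567.10627309 -77.33987329 257.79862332] [-33.  -38.4 134.   42.1  52.1  29.4] 4.2
tcp in hub frame [-80.6  14.6  60.1]
dp [0.03, 0.073, 0.053] ang [0.0002, -0.0003, -0.0]
valve []
spokes []
hub []
hub proj [332.91067749 334.45102786] [[414.0, 290.0], [311.0, 250.0], [399.0, 385.0], [299.0, 406.0], [241.0, 329.0]]
```

View pics/w1.png

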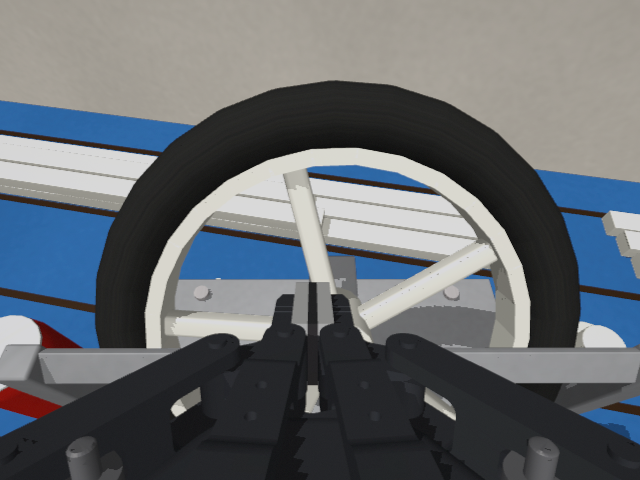

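The wrist view shows the spokes clearly: the upper one ends at about (297,178), the right one at (485,252) and the left one at (170,325). The fingers sit above the bar. I'll get the angles from these.

```bash
cat >> h.py <<'E'
def ang(c,uv,dx=-7):
    o,d=ray(c,uv);k=W[:,0];P0=H+dx*k
    X=o+d*((P0-o)@k)/(d@k);l=W.T@(X-H);return round(np.degrees(np.arctan2(-l[1],l[2])),1),round(np.hypot(l[1],l[2]),1)
E
python3 - <<'E'
from h import *
c=camera_params("wrist")
for u in((297,178),(311,250),(485,252),(430,283),(200,325)): print(u,ang(c,u))
print("rim in",proj(c,onwheel(H,PSI,0,110,-13)),"tyre out top",[ang(c,u,0) for u in((338,81),(97,270),(578,270))])
p,R,s=cur();T=toolR(1)
def P(th,r,dx): return (onwheel(H,PSI,np.radians(th),r,dx),T)
plan(p,R,[P(6,66,-75),P(6,66,8)])
E
```

```text
(297, 178) (np.float64(-11.9), np.float64(104.9))
(311, 250) (np.float64(-13.1), np.float64(61.5))
(485, 252) (np.float64(57.0), np.float64(107.2))
(430, 283) (np.float64(56.6), np.float64(70.2))
(200, 325) (np.float64(-82.8), np.float64(84.7))
rim in [336.2792833  165.58499645] tyre out top [(np.float64(0.4), np.float64(154.4)), (np.float64(-73.0), np.float64(154.1)), (np.float64(73.9), np.float64(159.0))]
dp [0.031, 0.106, 0.027] ang [0.0005, -0.0002, -0.0006]
dp [0.03, 0.105, 0.442] ang [0.0005, -0.0002, -0.0006]
```

```bash
cat >> h.py <<'E'
def arcplan(ths,r,dx):
    p,R,s=cur();T=toolR(1);l=W.T@(p-H);print("now up,right,axle",l[2].round(1),(-l[1]).round(1),l[0].round(1),"t",s["time"],"F",(W.T@s["ft_force"]).round(1),s["joint_pos"].round(0))
    rs=np.broadcast_to(r,len(ths));ds=np.broadcast_to(dx,len(ths))
    plan(p,R,[(onwheel(H,PSI,np.radians(t),a,d),T) for t,a,d in zip(ths,rs,ds)])
E
python3 -c "
from h import *
arcplan([10,10,10],66,[-75,-40,12])"
```

```text
now up,right,axle 59.5 -14.2 -80.4 t 4.4 F [ 0.3 -0.6  0. ] [-33. -38. 134.  42.  52.  29.]
dp [0.028, 0.128, 0.027] ang [0.0005, -0.0002, -0.0006]
dp [0.027, 0.128, 0.202] ang [0.0005, -0.0002, -0.0006]
dp [0.027, 0.128, 0.462] ang [0.0005, -0.0002, -0.0006]
```

>>> {"op": "step_arm", "data": {"targets": [{"dp": [0.015,0.07,0.02],"fingers": 1,"angular": [0,0,0]},{"dp": [0.027,0.128,0.03],"fingers": 1,"angular": [0,0,0]},{"dp": [0.027,0.128,0.1],"fingers": 1,"angular": [0,0,0]},{"dp": [0.027,0.128,0.19],"fingers": 1,"angular": [0,0,0]},{"dp": [0.027,0.128,0.28],"fingers": 1,"angular": [0,0,0]},{"dp": [0.027,0.128,0.37],"fingers": 1,"angular": [0,0,0]},{"dp": [0.027,0.128,0.46],"fingers": 1,"angular": [0,0,0]},{"dp": [0.027,0.128,0.46],"fingers": 1,"angular": [0,0,0]}]}}

```text
time: 5.4
tool_pos: [644.1, -89.3, 200.3]
tcp_rot: [-179.7, -49.9, 10.3]
ft_force: [0.2, 0.3, -0.8]
finger_gap: -0.1
grip_force: 0.0
```

```bash
python3 -c "
from h import *
arcplan([0,-8,-16,-24,-33,-42,-50,-57],66,12)"
```

```text
now up,right,axle 63.2 11.4 12.6 t 5.4 F [ 0.7  0.3 -0.4] [-28. -18. 126.  49.  40.  21.]
dp [0.014, -0.057, -0.003] ang [0.0001, 0.0006, -0.0013]
dp [0.01, -0.103, -0.003] ang [0.0001, 0.0006, -0.0013]
dp [0.001, -0.148, -0.003] ang [0.0001, 0.0006, -0.0013]
dp [-0.015, -0.191, -0.003] ang [0.0001, 0.0006, -0.0013]
dp [-0.04, -0.237, -0.003] ang [0.0001, 0.0006, -0.0013]
dp [-0.072, -0.277, -0.003] ang [0.0001, 0.0006, -0.0013]
dp [-0.105, -0.309, -0.003] ang [0.0001, 0.0006, -0.0013]
dp [-0.137, -0.333, -0.003] ang [0.0001, 0.0006, -0.0013]
```

>>> {"op": "step_arm", "data": {"targets": [{"dp": [0.014,-0.057,0],"fingers": 1,"angular": [0,0,0]},{"dp": [0.01,-0.103,0],"fingers": 1,"angular": [0,0,0]},{"dp": [0.001,-0.148,0],"fingers": 1,"angular": [0,0,0]},{"dp": [-0.015,-0.191,0],"fingers": 1,"angular": [0,0,0]},{"dp": [-0.04,-0.237,0],"fingers": 1,"angular": [0,0,0]},{"dp": [-0.072,-0.277,0],"fingers": 1,"angular": [0,0,0]},{"dp": [-0.105,-0.309,0],"fingers": 1,"angular": [0,0,0]},{"dp": [-0.137,-0.333,0],"fingers": 1,"angular": [0,0,0]}]}}

```text
time: 6.4
tool_pos: [614.5, -27.0, 180.8]
tcp_rot: [-179.9, -50.0, 10.4]
ft_force: [3.2, -2.5, 0.8]
finger_gap: 0.3
grip_force: 1.8
```

```bash
python3 - <<'E'
from h import *
import cv2
arcplan([-53,-53],64,[12,-75])
im=snapshot("wrist");cv2.imwrite("pics/w2.png",im)
E
```

```text
now up,right,axle 37.1 -55.3 11.8 t 6.4 F [ 1.6 -3.   2.3] [-21. -26. 134.  45.  35.  28.]
dp [0.007, 0.021, 0.001] ang [0.0005, -0.0002, -0.001]
dp [0.008, 0.022, -0.434] ang [0.0005, -0.0002, -0.001]
```

View pics/w2.png

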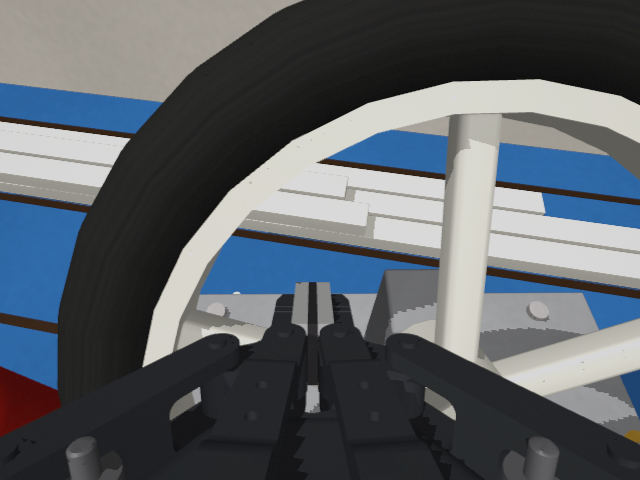

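The push worked: the spoke is pushed to the left, and the next spoke is seen from (478,120) to (462,340).

```bash
python3 - <<'E'
from h import *
c=camera_params("wrist")
for u in((474,125),(466,230),(460,320)): print(ang(c,u))
arcplan([17,18,20],66,[-62,-62,12])
E
```

```text
(np.float64(-2.6), np.float64(105.9))
(np.float64(-3.0), np.float64(72.2))
(np.float64(-3.5), np.float64(38.9))
now up,right,axle 35.5 -56.2 12.1 t 6.45 F [ 0.2  0.6 -1.5] [-21. -26. 134.  45.  35.  28.]
dp [0.139, 0.377, -0.371] ang [0.0001, 0.0004, -0.0011]
dp [0.137, 0.383, -0.371] ang [0.0001, 0.0004, -0.0011]
dp [0.134, 0.393, -0.001] ang [0.0001, 0.0004, -0.0011]
```

>>> {"op": "step_arm", "data": {"targets": [{"dp": [0.008,0.022,0],"fingers": 1,"angular": [0,0,0]},{"dp": [0.008,0.022,-0.12],"fingers": 1,"angular": [0,0,0]},{"dp": [0.008,0.022,-0.27],"fingers": 1,"angular": [0,0,0]},{"dp": [0.01,0.03,-0.38],"fingers": 1,"angular": [0,0,0]},{"dp": [0.08,0.2,-0.38],"fingers": 1,"angular": [0,0,0]},{"dp": [0.13,0.39,-0.38],"fingers": 1,"angular": [0,0,0]},{"dp": [0.13,0.397,-0.37],"fingers": 1,"angular": [0,0,0]},{"dp": [0.13,0.397,-0.33],"fingers": 1,"angular": [0,0,0]}]}}

```text
time: 7.45
tool_pos: [595.9, -111.8, 242.4]
tcp_rot: [-179.8, -50.0, 10.3]
ft_force: [1.0, 0.2, -0.2]
finger_gap: -0.4
grip_force: 0.0
```

```bash
python3 -c "
from h import *
arcplan([22,22,14,2],66,12)"
```

```text
now up,right,axle 62.4 24.5 -53.9 t 7.45 F [0.9 0.1 0.5] [-35. -28. 129.  46.  50.  23.]
dp [-0.006, 0.0, 0.33] ang [0.0005, 0.0002, -0.0014]
dp [-0.006, 0.0, 0.33] ang [0.0005, 0.0002, -0.0014]
dp [0.008, -0.043, 0.329] ang [0.0005, 0.0002, -0.0014]
dp [0.018, -0.112, 0.329] ang [0.0005, 0.0002, -0.0014]
```

>>> {"op": "step_arm", "data": {"targets": [{"dp": [-0.005,0,0.06],"fingers": 1,"angular": [0,0,0]},{"dp": [-0.005,0,0.15],"fingers": 1,"angular": [0,0,0]},{"dp": [-0.005,0,0.24],"fingers": 1,"angular": [0,0,0]},{"dp": [-0.005,0,0.33],"fingers": 1,"angular": [0,0,0]},{"dp": [-0.005,0,0.33],"fingers": 1,"angular": [0,0,0]},{"dp": [0.008,-0.043,0.33],"fingers": 1,"angular": [0,0,0]},{"dp": [0.014,-0.08,0.33],"fingers": 1,"angular": [0,0,0]},{"dp": [0.018,-0.112,0.33],"fingers": 1,"angular": [0,0,0]}]}}

```text
time: 8.45
tool_pos: [643.8, -80.0, 204.2]
tcp_rot: [-180.0, -50.1, 10.5]
ft_force: [0.5, -4.1, -1.2]
finger_gap: 0.0
grip_force: 1.8
```

```bash
python3 -c "
from h import *
arcplan([-6,-14,-22,-30,-38,-45,-52,-58],66,12)"
```

```text
now up,right,axle 67.2 2.2 11.2 t 8.45 F [ 0.5 -4.1 -1.1] [-27. -19. 127.  48.  39.  23.]
dp [-0.008, -0.045, 0.004] ang [0.0009, -0.0003, -0.0009]
dp [-0.016, -0.091, 0.004] ang [0.0009, -0.0003, -0.0009]
dp [-0.03, -0.135, 0.003] ang [0.0009, -0.0003, -0.0009]
dp [-0.051, -0.176, 0.003] ang [0.0009, -0.0003, -0.0009]
dp [-0.076, -0.214, 0.003] ang [0.0009, -0.0003, -0.0009]
dp [-0.103, -0.244, 0.003] ang [0.0009, -0.0003, -0.0009]
dp [-0.133, -0.271, 0.003] ang [0.0009, -0.0003, -0.0009]
dp [-0.162, -0.29, 0.003] ang [0.0009, -0.0003, -0.0009]
```

>>> {"op": "step_arm", "data": {"targets": [{"dp": [-0.008,-0.045,0],"fingers": 1,"angular": [0,0,0]},{"dp": [-0.016,-0.091,0],"fingers": 1,"angular": [0,0,0]},{"dp": [-0.03,-0.135,0],"fingers": 1,"angular": [0,0,0]},{"dp": [-0.051,-0.176,0],"fingers": 1,"angular": [0,0,0]},{"dp": [-0.076,-0.214,0],"fingers": 1,"angular": [0,0,0]},{"dp": [-0.103,-0.244,0],"fingers": 1,"angular": [0,0,0]},{"dp": [-0.133,-0.271,0],"fingers": 1,"angular": [0,0,0]},{"dp": [-0.155,-0.286,0],"fingers": 1,"angular": [0,0,0]}]}}

```text
time: 9.45
tool_pos: [613.5, -26.9, 179.4]
tcp_rot: [-179.8, -50.0, 10.4]
ft_force: [2.2, -2.3, 0.8]
finger_gap: -0.4
grip_force: 1.6
```

```bash
python3 - <<'E'
from h import *
import cv2
arcplan([-53,-53],64,[12,-75])
im=snapshot("wrist");cv2.imwrite("pics/w3.png",im)
E
```

```text
now up,right,axle 35.3 -55.6 11.9 t 9.45 F [ 0.8 -2.7  1.7] [-21. -26. 135.  46.  35.  28.]
dp [0.016, 0.022, 0.001] ang [0.0004, 0.0, -0.0011]
dp [0.016, 0.023, -0.434] ang [0.0004, 0.0, -0.0011]
```

View pics/w3.png

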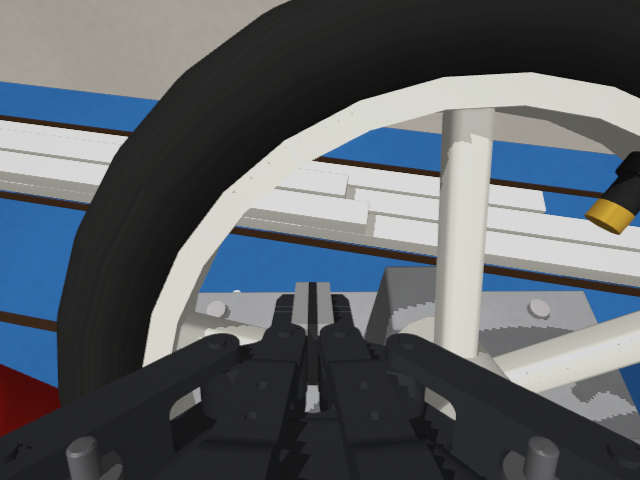

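Spoke 324 is now at about -4°, and the valve's brass end shows at (608,215). That leaves about 31° to go. I'll insert at a small radius between that spoke and the valve.

```bash
python3 - <<'E'
from h import *
c=camera_params("wrist")
for u in((468,125),(463,230),(460,320)): print(ang(c,u))
print(ang(c,(608,217)))
E
```

```text
(np.float64(-3.6), np.float64(105.0))
(np.float64(-3.7), np.float64(71.2))
(np.float64(-3.4), np.float64(37.8))
(np.float64(29.7), np.float64(86.7))
```

>>> {"op": "step_arm", "data": {"targets": [{"dp": [0.016,0.022,0],"fingers": 1,"angular": [0,0,0]},{"dp": [0.016,0.022,-0.12],"fingers": 1,"angular": [0,0,0]},{"dp": [0.016,0.022,-0.27],"fingers": 1,"angular": [0,0,0]},{"dp": [0.016,0.03,-0.38],"fingers": 1,"angular": [0,0,0]},{"dp": [0.03,0.2,-0.38],"fingers": 1,"angular": [0,0,0]},{"dp": [0.04,0.38,-0.38],"fingers": 1,"angular": [0,0,0]},{"dp": [0.04,0.39,-0.37],"fingers": 1,"angular": [0,0,0]},{"dp": [0.04,0.39,-0.37],"fingers": 1,"angular": [0,0,0]}]}}

```text
time: 10.5
tool_pos: [577.1, -113.4, 232.5]
tcp_rot: [-179.7, -49.9, 10.3]
ft_force: [-0.4, -0.4, -0.4]
finger_gap: -0.0
grip_force: 0.0
```

```bash
python3 - <<'E'
from h import *
import cv2
arcplan([27,18,8,0,-3],[48,49,50,50,50],8)
im=snapshot("wrist");cv2.imwrite("pics/w4.png",im)
E
```

```text
now up,right,axle 42.7 22.6 -61.9 t 10.5 F [-0.1 -0.3 -0.5] [-37. -31. 132.  47.  51.  21.]
dp [0.001, -0.004, 0.35] ang [0.0003, 0.0004, -0.0015]
dp [0.02, -0.038, 0.35] ang [0.0003, 0.0004, -0.0015]
dp [0.034, -0.079, 0.349] ang [0.0003, 0.0004, -0.0015]
dp [0.036, -0.113, 0.349] ang [0.0003, 0.0004, -0.0015]
dp [0.036, -0.127, 0.349] ang [0.0003, 0.0004, -0.0015]
```

View pics/w4.png

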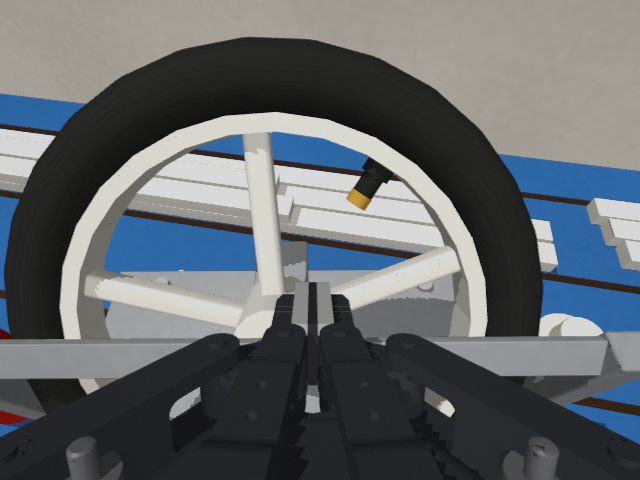

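The fingers are between the spoke (258,135)–(268,290) and the valve end (358,203), with room on both sides.

>>> {"op": "step_arm", "data": {"targets": [{"dp": [0,-0.002,0.07],"fingers": 1,"angular": [0,0,0]},{"dp": [0,-0.004,0.16],"fingers": 1,"angular": [0,0,0]},{"dp": [0,-0.004,0.26],"fingers": 1,"angular": [0,0,0]},{"dp": [0,-0.004,0.35],"fingers": 1,"angular": [0,0,0]},{"dp": [0.005,-0.01,0.35],"fingers": 1,"angular": [0,0,0]},{"dp": [0.02,-0.038,0.35],"fingers": 1,"angular": [0,0,0]},{"dp": [0.034,-0.079,0.35],"fingers": 1,"angular": [0,0,0]},{"dp": [0.036,-0.113,0.35],"fingers": 1,"angular": [0,0,0]}]}}

```text
time: 11.55
tool_pos: [630.5, -81.3, 195.2]
tcp_rot: [179.9, -50.1, 10.5]
ft_force: [1.0, -5.9, -1.9]
finger_gap: -0.1
grip_force: 2.5
```

```bash
python3 - <<'E'
from h import *
import cv2
arcplan([-2,-4,-6],50,8)
im=snapshot("wrist");cv2.imwrite("pics/w5.png",im)
E
```

```text
now up,right,axle 51.7 1.0 6.9 t 11.55 F [ 1.1 -5.9 -1.5] [-28. -21. 129.  49.  39.  21.]
dp [-0.009, -0.014, 0.006] ang [0.0013, -0.0004, -0.0008]
dp [-0.009, -0.023, 0.006] ang [0.0013, -0.0004, -0.0008]
dp [-0.01, -0.031, 0.006] ang [0.0013, -0.0004, -0.0008]
```

View pics/w5.png

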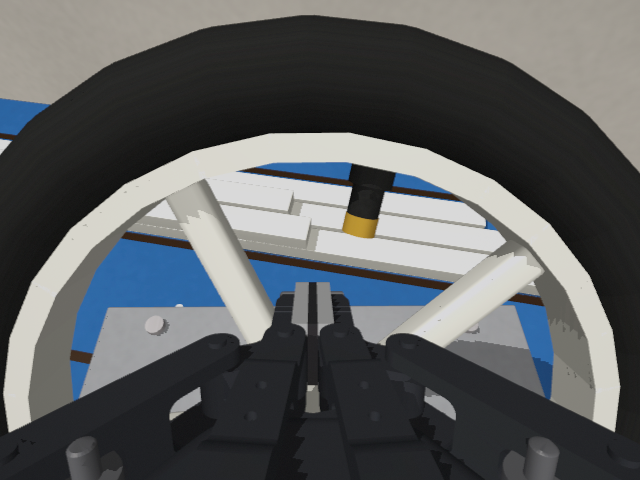

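The valve end is now at about (360,228), just right of vertical, with spokes at (190,195) and (520,262). I'll measure the remaining angle.

```bash
python3 - <<'E'
from h import *
c=camera_params("wrist")
for u in((195,200),(245,310)): print(ang(c,u))
for u in((515,262),(420,328)): print(ang(c,u,-7))
for u in((360,228),(373,172)): print(ang(c,u,0))
E
```

```text
(np.float64(-21.7), np.float64(105.2))
(np.float64(-23.0), np.float64(61.4))
(np.float64(44.4), np.float64(104.9))
(np.float64(40.2), np.float64(64.0))
(np.float64(12.2), np.float64(87.9))
(np.float64(11.9), np.float64(108.6))
```

>>> {"op": "step_arm", "data": {"targets": [{"dp": [-0.003,-0.01,0],"fingers": 1,"angular": [0,0,0]},{"dp": [-0.006,-0.02,0],"fingers": 1,"angular": [0,0,0]},{"dp": [-0.01,-0.035,0],"fingers": 1,"angular": [0,0,0]},{"dp": [-0.01,-0.035,0],"fingers": 1,"angular": [0,0,0]},{"dp": [-0.01,-0.035,0],"fingers": 1,"angular": [0,0,0]},{"dp": [-0.01,-0.025,0],"fingers": 1,"angular": [0,0,0]},{"dp": [-0.01,-0.02,-0.05],"fingers": 1,"angular": [0,0,0]},{"dp": [-0.01,-0.02,-0.15],"fingers": 1,"angular": [0,0,0]}]}}

```text
time: 12.6
tool_pos: [605.0, -80.6, 210.9]
tcp_rot: [-179.7, -49.9, 10.3]
ft_force: [0.3, 0.9, -0.2]
finger_gap: 0.3
grip_force: 0.0
```

>>> {"op": "step_arm", "data": {"targets": [{"dp": [0,0,-0.1],"fingers": 1,"angular": [0,0,0]},{"dp": [0,0,-0.2],"fingers": 1,"angular": [0,0,0]},{"dp": [0,0,-0.25],"fingers": 1,"angular": [0,0,0]},{"dp": [0,0,-0.25],"fingers": 1,"angular": [0,0,0]},{"dp": [0,0,-0.25],"fingers": 1,"angular": [0,0,0]},{"dp": [0,0,-0.25],"fingers": 1,"angular": [0,0,0]},{"dp": [0,0,-0.25],"fingers": 1,"angular": [0,0,0]},{"dp": [0,0,-0.25],"fingers": 1,"angular": [0,0,0]}]}}

```text
time: 13.6
tool_pos: [568.3, -88.0, 243.5]
tcp_rot: [-179.8, -50.0, 10.4]
ft_force: [-0.4, 0.5, 0.5]
finger_gap: 0.0
grip_force: 0.0
```

```bash
python3 - <<'E'
from h import *
import cv2
arcplan([0],50,8)
im=snapshot("wrist");c=camera_params("wrist")
cv2.imwrite("pics/w6.png",im)
b=im.astype(int)
# brass end of valve: yellow pixels in upper part
m=((b[...,2]-b[...,0])>80)&(b[...,1]>90);n,l,st,ce=cv2.connectedComponentsWithStats(m.astype(np.uint8))
for i in range(1,n):
    if st[i,4]>40: print(ce[i],st[i,4],ang(c,ce[i],0))
print(H,[("pred valve tip 0",proj(c,onwheel(H,PSI,0,r)).round(1)) for r in(85,110)],[proj(c,onwheel(H,PSI,np.radians(a),100,-7)).round(1).tolist() for a in(-36,36)])
E
```

```text
now up,right,axle 48.6 -3.9 -72.0 t 13.6 F [-0.6  0.5  0.2] [-34. -36. 134.  44.  51.  26.]
dp [0.007, 0.019, 0.4] ang [0.0004, 0.0001, -0.0011]
[325.34251969 183.7007874 ] 254 (np.float64(3.0), np.float64(88.8))
[592.5327718 -87.4392345 160.       ] [('pred valve tip 0', array([317. , 190.2])), ('pred valve tip 0', array([317. , 144.8]))] [[210.6, 199.9], [423.7, 199.1]]
```

View pics/w6.png

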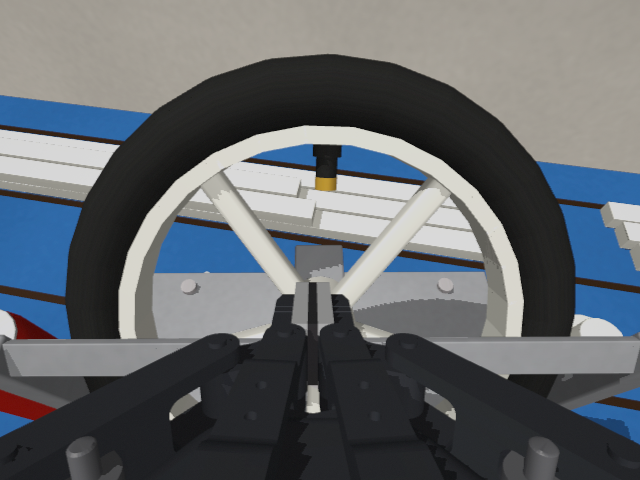

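The valve stem stands at about (326,165). The wheel centre, from the tyre and rim edges, is at column 320–321, so the error is about 2–3°, inside the 7° tolerance. The hand is 72 mm in front of the wheel plane and touching nothing.

```bash
python3 -c "
from bench import *
print(hand_in())"
```

```text
the job is handed in; nothing more can be done
None
```

I turned the wheel with three pushes on the spokes, leaving the valve stem within about 3° of twelve o'clock by my own measurement; I then took the hand clear and handed the job in, but no verdict was shown.

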